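# Take the lift-off lid off the print scrap tub

## Task

Open up the scrap tub (its lid is the one with the steel loop handle): swing the lid up on its rear hinge pins until it stands vertical, then lift it straight up off the pins. Stand it upright, handle at the top, in the empty bay of the plate rack and let go of it; do not disturb the small parts box with the knob.

Things in the scene. Friction and masses are not known exactly. Their poses are not given: they have to be found in the camera images.
- lid: White lid, 0.3 kg. Origin on the hinge line midway between its two hooks; shut: x level to the rear, z up. Plate x -138 to -20, 184 wide, 8 thick (mm). Handle: 12 mm round bar along y at x=-198, z=0, legs at y=+-60; 54 mm gap bar to plate; it can turn in a grip from above. Hooks at y=+-60, 22 thick, slots open to +x, end at x=14: once vertical, 18 mm lift frees them. Falls shut if let go.
- tub: Fixed grey open tub of failed prints, 120 (x) x 190 (y) x 80 mm high. Origin: centre of its underside; x points to the rear (hinge side), z up. Two 8 mm pins behind its rear wall on one axis along y: x=78, z=84, at y=+-60, between cheeks that rise to z=90. The lid swings about this axis, handle up and rearward; shut, its bar lies in front of the tub at x=-120, z=84.
- rack: Fixed black rack of two V-shaped bays along its y, 180 mm long. Origin: on the bench under the middle of the EMPTY bay; x across, z up. Bay: floor at z=10, 28 mm wide there, about 60 mm at its mouth (z=84). The other bay (x=+90) holds a gold build plate up to z=104. The lid standing in the bay has its origin near z=24, bar near z=222, and may lean some 20 degrees.
- parts_box: Bystander: loose shut grey box, white lid with one small knob, 116 x 136 x 73 mm plus a 20 mm knob, 0.9 kg. Origin: centre of its underside. Leave it where it is.
Mind the look-alikes: they are no part of the job. What is shaped like the tub but blue, green or red is not meant.

How it is judged (in metres and radians):
On the way, in this order (a step that is already met when the one before it is completed fails the run):
1. the lid stands vertical, within 15 degrees, its hooks still over the pins (within 12 mm) (angle between lid's own z axis and vertical between 1.31 and 1.83 rad and x of lid in the frame of tub between 0.066 and 0.09 m and z of lid in the frame of tub between 0.074 and 0.096 m), for 0.1 s.
2. the lid has been lifted up off the pins: 20 mm or more above them, still within 40 mm of straight above and within 30 degrees of vertical (angle between lid's own z axis and vertical between 1.05 and 2.09 rad and x of lid in the frame of tub between 0.038 and 0.118 m and y of lid in the frame of tub between -0.04 and 0.04 m and z of lid in the frame of tub above 0.104 m), for 0.05 s.
At the end, for the whole second after the job is handed in: The lid stands in the empty bay, handle up, at rest and let go: hooks down on the bay floor (lid origin below 40 mm), within 20 mm of the bay's middle across it and 40 mm along it, its width along the bay within 15 degrees, within 30 degrees of vertical (x of lid in the frame of rack between -0.02 and 0.02 m and y of lid in the frame of rack between -0.04 and 0.04 m and z of lid in the frame of rack below 0.04 m and angle between lid's own z axis and vertical between 1.05 and 2.09 rad and angle between the y axis of lid and the y axis of rack, either way round below 0.26 rad and linear speed of lid below 0.05 m/s and angular speed of lid below 0.5 rad/s); the robot touches nothing.
It fails at once if the small parts box is shifted by more than 20 mm (distance of parts_box from where it was at the start of the episode above 0.02 m).
It also fails if it takes over 51 s, if anything falls off the work surface, if the arm or the gripper's body presses on something with over 40 N, if the wrist force passes 120 N, or if a joint passes its speed limit or range.

## Robot

A 6-joint arm with a two-finger parallel gripper is mounted at the origin on the work surface. World frame = base frame: x ahead of the robot, y to its left, z up, the work surface at z = 0. Lengths are in m, angles in degrees, forces in N, time in s.
With the tool pointing down it reaches from about 0.375 to 0.9 m from the base axis. Payload 3.1 kg.
Tool frame: the origin (TCP) lies at the very end of the fingers, on their centre line; the grasp point (between the pads) lies grip_point_offset behind it (grip_point_offset is the distance from the TCP to the grasp point, in m); z points along the fingers, y is the line along which they close (so a half turn about z gives the same grasp; the last joint's range is limited). The gripper opens to 87 mm and grips with 3 to 60 N. Pads are 19 mm wide; open, the fingers measure 117 mm over their backs; the gripper's body (75 mm by 190 mm) begins 51 mm behind the grasp point.
Start: joints at [56.293, 30.224, 82.088, -0, 67.689, -10.227], TCP at [0.249, 0.573, 0.223] pointing down, gripper open.
Joint ranges: [-176.69, 176.69], [-43.24, 126.21], [12.49, 139.97], [-82, 262], [0, 151.66], [-163.58, 163.58]. Speed limits (degrees/s): [159.86, 159.86, 180, 180, 180, 180].

## Interface

Orientations are given as a 3x3 rotation matrix whose columns are the frame's x, y, z axes.
In Python, from rig import * gives the robot as it stands.
- The arm moves only by the tool move_arm, never from a script. Its argument "increments" is a list of rows, each a list of 3 entries, a list of its own where there are three numbers: the shift along the tool's x, y, z in units of 30 mm (1.0 is 30 mm), then the turn, a rotation vector about the tool's x, y, z in units of 120 degrees (1.0 is 120 degrees), then the closure, from 0 (fully open) to 1 (shut). A call has 1 to 20 rows; each row shifts and turns the commanded pose from where the row before left it, along the tool's axes as they then stand; what a row does not reach is not made up. A row lasts 1/12 s, in which the tool goes at most 41.7 mm and 7.16 degrees, less where a joint would pass 70% of its speed; a pose out of reach is approached as far as the arm can. A call with a number of a shift or a turn outside -1 to 1 is refused whole. A call with a gripper value outside its range is refused whole. The fingers move at their own pace and stop on an object; the grip force is fixed at half the most. Time passes only in rows, so rows that do not move let the fingers close. It gives the time, the measured TCP pose, the force, the opening and the grip force at its end, in the units of the state.
- read_state(): the state, without advancing time (a new reading comes with each control period).
- capture(name): name is "scene" or "side" or "wrist"; returns a dict with "img" (400x640x3 uint8, red, green, blue), "mtx" (3x3 intrinsics, pixels), "distortion" ([k1, k2, p1, p2, k3] as OpenCV has them; the pictures are not rectified), "eye" and "rotation" of the camera in the world. Camera axes: x right, y down, z forward; pixel columns grow to the right and rows downward; lengths in m; the calibration is good to about 2 mm. A picture is of the moment at which its call begins. There is no depth.
- hand_in(): hands the job in; it is judged then, once.
Trained networks look in a picture, given as the dict that the camera call returned (one of the last four; its "shot" number tells which), for a name from the list of things; names that differ only in an ending like _2 or _b are one class to them, and where a whole thing is asked for, a point or a joint stands for the part that bears it (a point fixed in the world has none). Each returns a list of dicts, best first, with "confidence" (0 to 1); they miss things now and then, are a little off and sometimes report something else, mostly with a low value. They report only what shows in the picture. A call takes as long as a camera call. They do not tell look-alikes from the thing itself.
- search_frame(picture, label): "extent" ([left, top, right, bottom] as shares, 0 to 1, of the picture: columns of its width, rows of its height, round what is visible of it).
- pinpoint(picture, label): "xy" ([column, row] as shares, 0 to 1, of the picture: columns of its width, rows of its height: a listed point, or the origin of a listed thing).
The state is a dict: "time_s": time; "joint_positions": joint angles; "qvel": joint speeds; "tau": joint torques, N m; "position": TCP position; "tcp_rot": TCP orientation; "force": force on the tool from outside, world axes, zero at the start; "moment": the same for the moment, N m; "opening": opening from 0.0 (shut) to 1.0 (fully open); "grasp_force": force on a finger pad.
Only numpy, scipy, OpenCV 4.12 (cv2) and the standard library are available. Lean on these libraries where they do the work, as an engineer would, in place of code of your own. Each camera call takes 0.05 s, during which the arm holds its last target. There are 200 camera calls.

## Working session

There is one attempt and no reset: what is moved stays moved. The work goes in short steps, Python scripts to look and compute and a tool call to move; the robot and the scene stay as the last step left them, time stands still between calls to the robot, and variables do not carry over. Pictures are saved under pics/ and viewed, at most 10 in all, crops included, and the job is handed in when it is done.

Besides the shell and the picture viewer there is one more tool, called after "Call:" as name(argument=value, ...), one argument or row to a line, values as JSON. move_arm: Moves the arm, as the interface text tells. Its arguments: {"type":"object","properties":{"increments":{"type":"array"}},"required":["increments"]}

```bash
mkdir -p pics; ls
cat > h.py <<'E'
from rig import *
import numpy as np, cv2
def save(c,n): cv2.imwrite(f'pics/{n}.png',c['img'][:,:,::-1])
def ray(c,px):
    u=cv2.undistortPoints(np.array([[px]],float),np.array(c['mtx']),np.array(c['distortion']))[0,0]
    d=np.array(c['rotation'])@np.array([u[0],u[1],1]); return np.array(c['eye']),d/np.linalg.norm(d)
def onz(c,px,z):
    e,d=ray(c,px); return e+d*(z-e[2])/d[2]
def proj(c,P):
    R=np.array(c['rotation']).T; t=-R@np.array(c['eye'])
    return cv2.projectPoints(np.array(P,float).reshape(-1,1,3),cv2.Rodrigues(R)[0],t,np.array(c['mtx']),np.array(c['distortion']))[0][:,0]
E
python3 - <<'E'
from h import *
ims=[]
for n in ['scene','side']:
    c=capture(n); ims.append(c['img']); print(n,np.round(c['eye'],3))
    for l in ['lid','tub','rack','parts_box']:
        for r in pinpoint(c,l)[:3]:
            px=np.array(r['xy'])*[640,400]; print('pin',l,r['confidence'],px.round(),onz(c,px,0.08 if l=='lid' else 0).round(3))
        for r in search_frame(c,l)[:3]:
            print('box',l,r['confidence'],(np.array(r['extent'])*[640,400,640,400]).round())
    save(c,n+'0')
E
```

```text
pics
scene [ 1.296 -0.494  1.507]
pin lid 0.82 [380. 213.] [0.641 0.154 0.08 ]
box lid 0.6 [340. 163. 400. 225.]
pin tub 0.96 [366. 209.] [0.559 0.155 0.   ]
pin tub 0.91 [391. 140.] [0.335 0.446 0.   ]
pin tub 0.9 [296. 191.] [ 0.345 -0.026  0.   ]
box tub 0.98 [340. 195. 401. 229.]
box tub 0.86 [269. 161. 322. 205.]
box tub 0.73 [197. 166. 254. 210.]
pin rack 0.6 [284. 256.] [ 0.57  -0.209  0.   ]
box rack 0.8 [255. 228. 325. 299.]
pin parts_box 0.68 [216. 301.] [ 0.595 -0.489  0.   ]
box parts_box 0.58 [189. 273. 241. 323.]
side [ 1.06  -0.545  1.012]
pin lid 0.6 [401. 217.] [0.642 0.147 0.08 ]
box lid 0.62 [344. 170. 421. 229.]
pin tub 0.88 [301. 208.] [ 0.352 -0.024  0.   ]
pin tub 0.75 [384. 216.] [0.566 0.166 0.   ]
pin tub 0.66 [220. 222.] [ 0.223 -0.272  0.   ]
box tub 0.95 [351. 205. 418. 241.]
box tub 0.76 [186. 188. 251. 239.]
box tub 0.71 [364. 120. 419. 167.]
pin rack 0.74 [302. 277.] [ 0.569 -0.196  0.   ]
box rack 0.91 [266. 240. 351. 331.]
pin parts_box 0.68 [222. 350.] [ 0.605 -0.494  0.   ]
box parts_box 0.78 [187. 311. 259. 379.]
```

Run:
```python
import cv2
a=cv2.imread('pics/scene0.png')[100:340,170:430];cv2.imwrite('pics/a.png',cv2.resize(a,None,fx=2.5,fy=2.5,interpolation=cv2.INTER_CUBIC))
a=cv2.imread('pics/side0.png')[110:390,170:440];cv2.imwrite('pics/b.png',cv2.resize(a,None,fx=2.1,fy=2.1,interpolation=cv2.INTER_CUBIC))
```

```text
(no output)
```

View pics/a.png

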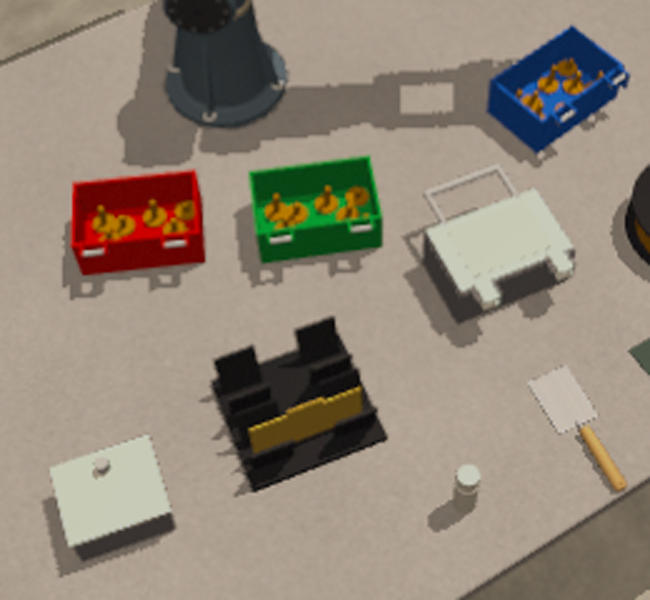

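View pics/b.png

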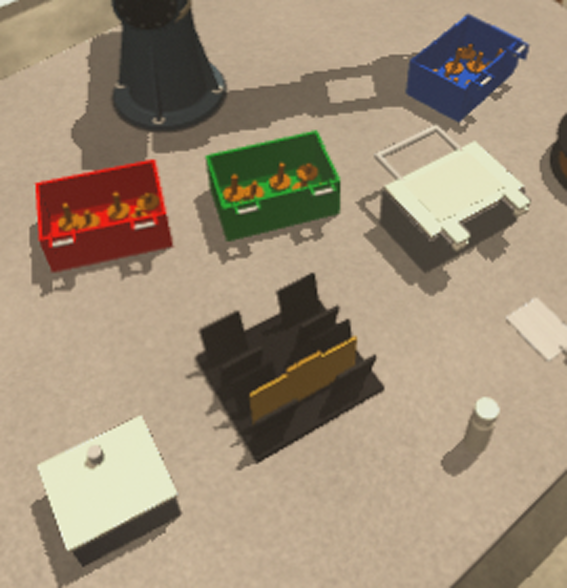

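The grey tub has its bar towards the robot, in the scene crop from (425,190) to (500,167), and its hooks at (487,290) and (563,262). The rack's gold plate runs (250,445)–(362,400), with the empty bay on the robot side of it. The parts box is at bottom left, clear of the path.

Run:
```python
from h import *
S=capture('scene');D=capture('side')
f=lambda c,p,z:onz(c,(np.array(p)/(2.5 if c is S else 2.1)+([170,100] if c is S else [170,110])),z).round(4)
for c,ps in ((S,[(425,190),(498,167),(487,290),(563,262)]),(D,[(378,156),(439,128),(455,235),(518,200)])):
    q=[f(c,p,.084) for p in ps]; print(*q)
    d=q[1]-q[0]; e=q[3]-q[2]; a=(q[2]+q[3]-q[0]-q[1])/2
    print([np.degrees(np.arctan2(v[1],v[0])).round(1) for v in(d,e,a)],np.linalg.norm(d),np.linalg.norm(a),(q[0]+q[1])/2,(q[2]+q[3])/2)
# gold top edge ends
for c,ps in ((S,[(249,430),(361,388)]),(D,[(250,390),(355,340)])):
    q=[f(c,p,.10) for p in ps]; d=q[1]-q[0]; th=np.arctan2(d[1],d[0]); m=(q[0]+q[1])/2
    x=np.array([np.sin(th),-np.cos(th)]); print('rack',np.degrees(th)-90,np.linalg.norm(d),m,'empty',m[:2]-.09*x)
for c,P in ((S,'scene'),(D,'side')): # base outline corners at z=0
    print([f(c,p,0) for p in ([(253,489),(386,438)] if c is S else [(260,461),(383,387)])])
```

```text
[0.4285 0.1214 0.084 ] [0.4514 0.24   0.084 ] [0.6242 0.0985 0.084 ] [0.6437 0.219  0.084 ]
[np.float64(79.1), np.float64(80.8), np.float64(-6.5)] 0.12079060393921374 0.19523781011883945 [0.43995 0.1807  0.084  ] [0.63395 0.15875 0.084  ]
[0.4366 0.1231 0.084 ] [0.4555 0.2452 0.084 ] [0.6285 0.0968 0.084 ] [0.6448 0.2211 0.084 ]
[np.float64(81.2), np.float64(82.5), np.float64(-7.5)] 0.12355411769746891 0.1922586799080863 [0.44605 0.18415 0.084  ] [0.63665 0.15895 0.084  ]
rack -9.201403467424925 0.15884394857847117 [ 0.656  -0.2175  0.1   ] empty [ 0.56715809 -0.20310852]
rack -12.179447529648698 0.15120333991020168 [ 0.65475 -0.2165   0.1    ] empty [ 0.56677575 -0.19751232]
[array([ 0.6773, -0.3193,  0.    ]), array([ 0.7091, -0.1251,  0.    ])]
[array([ 0.6818, -0.3149,  0.    ]), array([ 0.7088, -0.1199,  0.    ])]
```

Run:
```python
from h import *
import rig
s=read_state(); print(np.round(s['tcp_rot'],3),s['position'],s['time_s'],s['opening'],s['force'])
print({k:v for k,v in vars(rig).items() if 'grip' in k.lower()})
R=np.array(s['tcp_rot']); 
yaw=np.radians(-8); y=np.array([np.cos(yaw),np.sin(yaw),0])
for sg in(1,-1):
    z=np.array([0,0,-1.]);Y=sg*y;T=np.c_[np.cross(Y,z),Y,z]
    print(sg,cv2.Rodrigues(R.T@T)[0].ravel()*180/np.pi)
print('shift', R.T@(np.array([.442,.182,.18])-s['position'])/.03)
```

```text
[[-0.917  0.398 -0.   ]
 [ 0.398  0.917 -0.   ]
 [-0.    -0.    -1.   ]] [0.24894706 0.57324581 0.22256107] 1.0 0.9983903839417628 [-0.35230853 -0.01854837 -0.10831016]
{'grip_point_offset': 0.0187}
1 [-3.42466598e-04  2.85200274e-04  7.45236157e+01]
-1 [-3.07078354e-04 -3.68737651e-04 -1.05476384e+02]
shift [-11.09779481  -9.39843911   1.41877392]
```

Call:
move_arm(
  increments=[
    [[-0.74,-0.627,0.08],[0,0,0],0.5],
    [[-0.74,-0.627,0.08],[0,0,0],0.5],
    [[-0.74,-0.627,0.08],[0,0,0],0.5],
    [[-0.74,-0.627,0.08],[0,0,0],0.5],
    [[-0.74,-0.627,0.08],[0,0,0],0.5],
    [[-0.74,-0.627,0.08],[0,0,0],0.5],
    [[-0.74,-0.627,0.08],[0,0,0],0.5],
    [[-0.74,-0.627,0.08],[0,0,0],0.5],
    [[-0.74,-0.627,0.08],[0,0,0],0.5],
    [[-0.74,-0.627,0.08],[0,0,0],0.5],
    [[-0.74,-0.627,0.08],[0,0,0],0.5],
    [[-0.74,-0.627,0.08],[0,0,0],0.5],
    [[-0.74,-0.627,0.08],[0,0,0],0.5],
    [[-0.74,-0.627,0.08],[0,0,0],0.5],
    [[-0.74,-0.627,0.08],[0,0,0],0.5],
  ],
)

```text
time_s: 2.25
position: [0.4427, 0.1805, 0.1867]
tcp_rot: [[-0.917, 0.398, 0.001], [0.398, 0.917, 0.0], [-0.001, 0.0, -1.0]]
force: [0.5, 0.4, 0.2]
opening: 0.498
grasp_force: 0.0
```

Call:
move_arm(
  increments=[
    [[0,0,0],[0,0,0.0565],0.5],
    [[0,0,0],[0,0,0.0565],0.5],
    [[0,0,0],[0,0,0.0565],0.5],
    [[0,0,0],[0,0,0.0565],0.5],
    [[0,0,0],[0,0,0.0565],0.5],
    [[0,0,0],[0,0,0.0565],0.5],
    [[0,0,0],[0,0,0.0565],0.5],
    [[0,0,0],[0,0,0.0565],0.5],
    [[0,0,0],[0,0,0.0565],0.5],
    [[0,0,0],[0,0,0.0565],0.5],
    [[0,0,0],[0,0,0.0565],0.5],
    [[0,0,0],[0,0,0],0.5],
  ],
)

```text
time_s: 3.25
position: [0.4422, 0.1818, 0.1867]
tcp_rot: [[0.142, 0.99, 0.001], [0.99, -0.142, 0.0], [0.0, 0.001, -1.0]]
force: [0.0, 0.5, 0.4]
opening: 0.501
grasp_force: 0.0
```

Run:
```python
from h import *
s=read_state();print(np.round(s['tcp_rot'],3),s['position'],s['joint_positions'],s['time_s'],s['opening'])
c=capture('wrist');save(c,'w1')
a=np.radians(-8);X=np.array([np.cos(a),np.sin(a),0]);Y=np.array([-np.sin(a),np.cos(a),0]);b=np.array([.442,.182,.084])
print(proj(c,[b,b+.06*Y,b-.06*Y,b+.06*X,b+.198*X]).round())
```

```text
[[ 0.142  0.99   0.001]
 [ 0.99  -0.142  0.   ]
 [ 0.     0.001 -1.   ]] [0.44222306 0.18182419 0.18673135] [8.92673667e+00 2.20624937e+01 1.04959801e+02 3.49406440e-04
 5.29427886e+01 1.71001818e+01] 3.25 0.5009542999450594
[[324. 202.]
 [323. 140.]
 [324. 257.]
 [384. 201.]
 [519. 201.]]
```

View pics/w1.png

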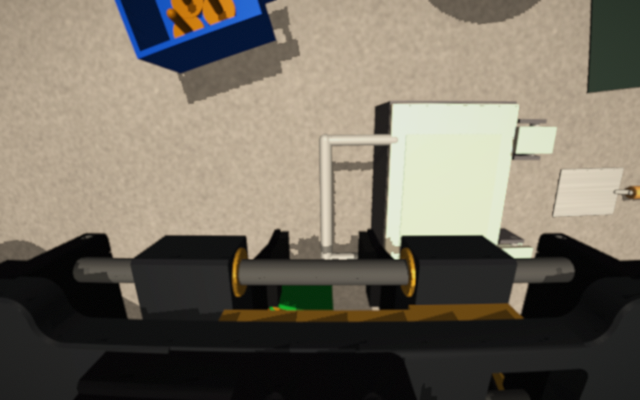

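The wrist picture shows the bar at column 326 (predicted 324), its leg at row 140 as predicted, and a hook at (535,139). The bar's position is confirmed. I'm checking the hinge end, which appears further out than predicted.

Run:
```python
from h import *
c=capture('wrist');print(np.round(c['eye'],3),np.round(c['rotation'],3))
a=np.radians(-8);X=np.array([np.cos(a),np.sin(a),0]);Y=np.array([-np.sin(a),np.cos(a),0]);b=np.array([.442,.182,.084])
for p in [(0,.06,0),(.06,.092,.004),(.178,.092,.004),(.178,.06,.004),(.212,.06,.01),(.198,.06,0)]: print(p,proj(c,b+p[0]*X+p[1]*Y+[0,0,p[2]]).round())
for px in [(326,141),(391,102),(518,101),(557,125),(557,153)]: 
    q=onz(c,px,.088)-b; print(px,(q@X).round(3),(q@Y).round(3))
for r in pinpoint(c,'lid')[:2]+pinpoint(c,'tub')[:3]: print(r, np.array(r['xy'])*[640,400])
```

```text
[0.452 0.256 0.349] [[ 0.99  -0.134 -0.036]
 [-0.139 -0.953 -0.269]
 [ 0.002  0.271 -0.963]]
(0, 0.06, 0) [[324. 140.]]
(0.06, 0.092, 0.004) [[391. 104.]]
(0.178, 0.092, 0.004) [[519. 106.]]
(0.178, 0.06, 0.004) [[513. 141.]]
(0.212, 0.06, 0.01) [[552. 143.]]
(0.198, 0.06, 0) [[530. 142.]]
(326, 141) 0.002 0.059
(391, 102) 0.06 0.094
(518, 101) 0.177 0.096
(557, 125) 0.219 0.076
(557, 153) 0.225 0.05
```

Call:
move_arm(
  increments=[
    [[0,0.05,0.5],[0,0,-0.008],0.5],
    [[0,0,0.8],[0,0,0],0.5],
    [[0,0,0.8],[0,0,0],0.5],
    [[0,0,0.8],[0,0,0],0.5],
    [[0,0,0.7],[0,0,0],0.5],
    [[0,0,0.36],[0,0,0],0.5],
    [[0,0,0.1],[0,0,0],0.5],
    [[0,0,0],[0,0,0],1],
    [[0,0,0],[0,0,0],1],
    [[0,0,0],[0,0,0],1],
    [[0,0,0],[0,0,0],1],
    [[0,0,0],[0,0,0],1],
    [[0,0,0],[0,0,0],1],
    [[0,0,0],[0,0,0],1],
    [[0,0,0],[0,0,0],1],
  ],
)

```text
time_s: 4.7
position: [0.4441, 0.1817, 0.0652]
tcp_rot: [[0.124, 0.992, 0.002], [0.992, -0.124, 0.0], [0.0, 0.001, -1.0]]
force: [1.7, -0.3, 2.8]
opening: 0.128
grasp_force: 30.0
```

Call:
move_arm(
  increments=[
    [[0,0.009,-0.345],[0,0,0],1],
    [[0,0.027,-0.344],[0,0,0],1],
    [[0,0.045,-0.343],[0,0,0],1],
    [[0,0.063,-0.34],[0,0,0],1],
    [[0,0.081,-0.336],[0,0,0],1],
    [[0,0.098,-0.331],[0,0,0],1],
    [[0,0.115,-0.326],[0,0,0],1],
    [[0,0.132,-0.319],[0,0,0],1],
    [[0,0.149,-0.312],[0,0,0],1],
    [[0,0.165,-0.304],[0,0,0],1],
    [[0,0,0],[0,0,0],1],
  ],
)

```text
time_s: 5.62
position: [0.4709, 0.1783, 0.1647]
tcp_rot: [[0.124, 0.992, 0.002], [0.992, -0.124, 0.0], [0.001, 0.002, -1.0]]
force: [0.6, -0.4, -3.4]
opening: 0.125
grasp_force: 30.0
```

Run:
```python
from h import *
s=read_state();print(s['position'],s['force'],s['moment'],s['opening'])
c=capture('side');save(c,'s2');cv2.imwrite('pics/s2.png',cv2.resize(c['img'][120:260,320:460,::-1],None,fx=4,fy=4,interpolation=cv2.INTER_CUBIC))
```

```text
[0.47092264 0.17828359 0.16467034] [ 0.59402099 -0.41476675 -3.37770954] [-0.06075526  0.14143465 -0.06798233] 0.1245307192718107
```

View pics/s2.png

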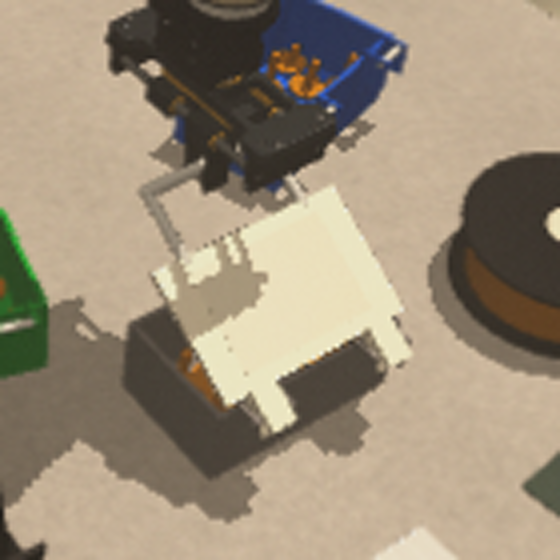

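The lid is about 30° up, with its hooks at the pins, crop (275,405) and (395,340). Forces are small, so I'm continuing the arc.

Call:
move_arm(
  increments=[
    [[0,0.181,-0.295],[0,0,0],1],
    [[0,0.196,-0.285],[0,0,0],1],
    [[0,0.21,-0.274],[0,0,0],1],
    [[0,0.224,-0.263],[0,0,0],1],
    [[0,0.238,-0.251],[0,0,0],1],
    [[0,0.251,-0.238],[0,0,0],1],
    [[0,0.263,-0.224],[0,0,0],1],
    [[0,0.274,-0.21],[0,0,0],1],
    [[0,0.285,-0.196],[0,0,0],1],
    [[0,0.295,-0.181],[0,0,0],1],
    [[0,0,0],[0,0,0],1],
  ],
)

```text
time_s: 6.58
position: [0.5413, 0.17, 0.2381]
tcp_rot: [[0.124, 0.992, -0.002], [0.992, -0.124, 0.001], [0.001, -0.002, -1.0]]
force: [-6.8, 2.1, 8.1]
opening: 0.13
grasp_force: 30.0
```

Call:
move_arm(
  increments=[
    [[0,0.304,-0.2],[0,0,0],1],
    [[0,0.312,-0.17],[0,0,0],1],
    [[0,0.319,-0.142],[0,0,0],1],
    [[0,0.326,-0.12],[0,0,0],1],
    [[0,0.331,-0.1],[0,0,0],1],
    [[0,0.336,-0.083],[0,0,0],1],
    [[0,0.34,-0.065],[0,0,0],1],
    [[0,0.343,-0.047],[0,0,0],1],
    [[0,0.344,-0.027],[0,0,0],1],
    [[0,0.3,-0.009],[0,0,0],1],
    [[0,0,0],[0,0,0],1],
    [[0,0,0],[0,0,0],1],
    [[0,0,0],[0,0,0],1],
  ],
)

```text
time_s: 7.67
position: [0.6384, 0.1569, 0.265]
tcp_rot: [[0.124, 0.992, -0.0], [0.992, -0.124, -0.001], [-0.001, -0.0, -1.0]]
force: [-0.7, -0.6, 0.7]
opening: 0.13
grasp_force: 30.0
```

Run:
```python
from h import *
s=read_state();print(s['position'],s['force'],s['moment'],s['opening'])
c=capture('side');cv2.imwrite('pics/s3.png',cv2.resize(c['img'][100:260,320:480,::-1],None,fx=3.5,fy=3.5,interpolation=cv2.INTER_CUBIC))
a=np.radians(-7.1);X=np.array([np.cos(a),np.sin(a),0]);Y=np.array([-np.sin(a),np.cos(a),0]);h=np.array([.64,.158,.084])
print(((proj(c,[h+.06*Y,h-.06*Y,h+.092*Y+[0,0,.138],h-.092*Y+[0,0,.138]])-[320,100])*3.5).round())
```

```text
[0.63836337 0.15694153 0.26498459] [-0.72666671 -0.62797042  0.73871874] [-0.29107552  0.32460435  0.0005216 ] 0.1300373598046163
[[338. 372.]
 [238. 428.]
 [395. 250.]
 [230. 337.]]
```

View pics/s3.png

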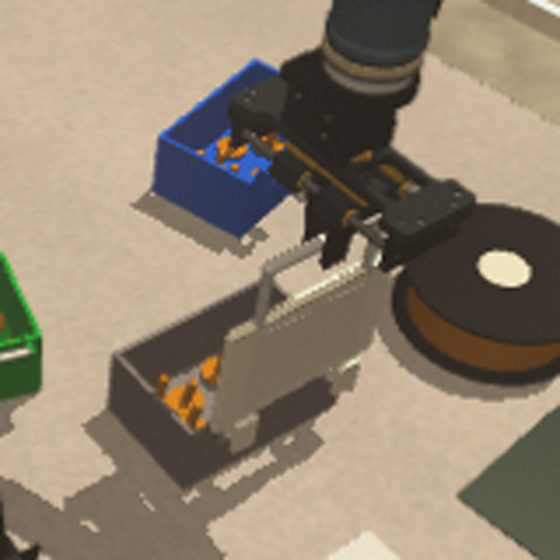

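The lid is vertical and its hooks are at the pins, matching the prediction. Now I lift it and carry it over to the rack.

Call:
move_arm(
  increments=[
    [[0,0,-0.1],[0,0,0],1],
    [[0,0,-0.2],[0,0,0],1],
    [[0,0,-0.25],[0,0,0],1],
    [[0,0,-0.25],[0,0,0],1],
    [[0,0,-0.25],[0,0,0],1],
    [[0,0,-0.25],[0,0,0],1],
    [[0,0,-0.25],[0,0,0],1],
    [[0,0,-0.25],[0,0,0],1],
    [[0,0,-0.25],[0,0,0],1],
    [[0,0,-0.25],[0,0,0],1],
    [[0,0,-0.25],[0,0,0],1],
    [[0,0,-0.25],[0,0,0],1],
    [[0,0,-0.2],[0,0,0],1],
    [[0,0,-0.1],[0,0,0],1],
    [[0,0,0],[0,0,0],1],
    [[0,0,0],[0,0,0],1],
  ],
)

```text
time_s: 9.05
position: [0.6386, 0.1572, 0.3581]
tcp_rot: [[0.124, 0.992, -0.0], [0.992, -0.124, -0.0], [-0.0, -0.0, -1.0]]
force: [-0.7, -0.2, -5.2]
opening: 0.126
grasp_force: 30.0
```

Call:
move_arm(
  increments=[
    [[-0.2,0,0],[0,0,0],1],
    [[-0.4,0,0],[0,0,0],1],
    [[-0.7,-0.05,0],[0,0,0],1],
    [[-0.75,-0.05,0],[0,0,0],1],
    [[-0.75,-0.05,0],[0,0,0],1],
    [[-0.75,-0.05,0],[0,0,0],1],
    [[-0.75,-0.05,0],[0,0,0],1],
    [[-0.75,-0.05,0],[0,0,0],1],
    [[-0.75,-0.05,0],[0,0,0],1],
    [[-0.75,-0.05,0],[0,0,0],1],
    [[-0.75,-0.05,0],[0,0,0],1],
    [[-0.75,-0.05,0],[0,0,0],1],
    [[-0.75,-0.05,0],[0,0,0],1],
    [[-0.75,-0.05,0],[0,0,0],1],
    [[-0.75,-0.05,0],[0,0,0],1],
    [[-0.75,-0.05,0],[0,0,0],1],
    [[-0.6,-0.05,0],[0,0,0],1],
    [[-0.4,-0.04,0],[0,0,0.008],1],
    [[-0.15,-0.04,0],[0,0,0.008],1],
    [[0,0,0],[0,0,0],1],
  ],
)

```text
time_s: 10.72
position: [0.5678, -0.204, 0.3579]
tcp_rot: [[0.16, 0.987, -0.001], [0.987, -0.16, 0.0], [0.0, -0.001, -1.0]]
force: [0.0, 1.1, -4.1]
opening: 0.127
grasp_force: 30.0
```

Run:
```python
from h import *
s=read_state();p=np.array(s['position']);print(p,s['force'],s['moment'],s['opening'],s['time_s'])
c=capture('side');cv2.imwrite('pics/s4.png',cv2.resize(c['img'][140:340,230:430,::-1],None,fx=3,fy=3,interpolation=cv2.INTER_CUBIC))
a=np.radians(-9);X=np.array([np.cos(a),np.sin(a),0]);Y=np.array([-np.sin(a),np.cos(a),0]);h=np.array([.568,-.203,.01])
print(((proj(c,[h+.06*Y,h-.06*Y,p+[0,0,.0187-.212]+.06*Y,p+[0,0,.0187-.212]-.06*Y,h+.09*X+.07*Y+[0,0,.09],h+.09*X-.07*Y+[0,0,.09]])-[230,140])*3).round())
```

```text
[ 0.56784347 -0.2039984   0.35786677] [ 0.0253108   1.1029364  -4.14078827] [-0.07667556  0.09183045  0.01273108] 0.12718658821049203 10.7167
[[261. 383.]
 [155. 438.]
 [259. 292.]
 [141. 350.]
 [321. 397.]
 [186. 470.]]
```

View pics/s4.png

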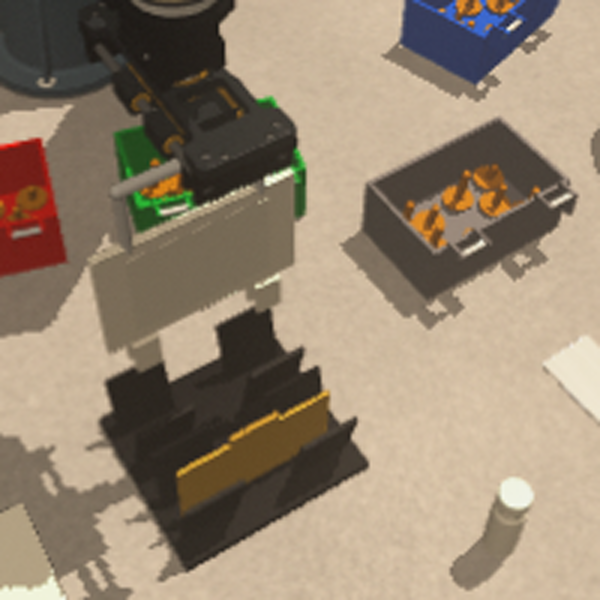

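The lid hangs upright above the empty bay, with hook ends near crop (262,300) and (150,362). The gold plate sits where predicted. Lowering now.

Call:
move_arm(
  increments=[
    [[0,-0.1,0.2],[0,0,0],1],
    [[0,0,0.35],[0,0,0],1],
    [[0,0,0.35],[0,0,0],1],
    [[0,0,0.35],[0,0,0],1],
    [[0,0,0.35],[0,0,0],1],
    [[0,0,0.35],[0,0,0],1],
    [[0,0,0.35],[0,0,0],1],
    [[0,0,0.35],[0,0,0],1],
    [[0,0,0.35],[0,0,0],1],
    [[0,0,0.35],[0,0,0],1],
    [[0,0,0.35],[0,0,0],1],
    [[0,0,0.35],[0,0,0],1],
    [[0,0,0.35],[0,0,0],1],
    [[0,0,0.2],[0,0,0],1],
    [[0,0,0.15],[0,0,0],1],
    [[0,0,0.1],[0,0,0],1],
    [[0,0,0],[0,0,0],1],
    [[0,0,0],[0,0,0],1],
  ],
)

```text
time_s: 12.27
position: [0.5656, -0.2023, 0.2127]
tcp_rot: [[0.157, 0.988, -0.0], [0.988, -0.157, 0.0], [0.0, -0.0, -1.0]]
force: [-1.6, -0.0, -3.9]
opening: 0.13
grasp_force: 30.0
```

Call:
move_arm(
  increments=[
    [[0,0,0.08],[0,0,0],1],
    [[0,0,0.08],[0,0,0],1],
    [[0,0,0.08],[0,0,0],1],
    [[0,0,0.05],[0,0,0],1],
    [[0,0,0],[0,0,0],1],
    [[0,0,0],[0,0,0],1],
  ],
)

```text
time_s: 12.77
position: [0.5671, -0.2021, 0.2061]
tcp_rot: [[0.157, 0.988, 0.004], [0.988, -0.157, -0.001], [0.0, 0.004, -1.0]]
force: [-1.0, 3.8, 6.1]
opening: 0.122
grasp_force: 30.0
```

Run:
```python
from h import *
s=read_state();p=np.array(s['position']);print(p,s['force'])
c=capture('side');cv2.imwrite('pics/s5.png',cv2.resize(c['img'][160:340,240:400,::-1],None,fx=3.3,fy=3.3,interpolation=cv2.INTER_CUBIC))
```

```text
[ 0.56708967 -0.20212698  0.20612689] [-0.98361082  3.75543758  6.11130801]
```

View pics/s5.png

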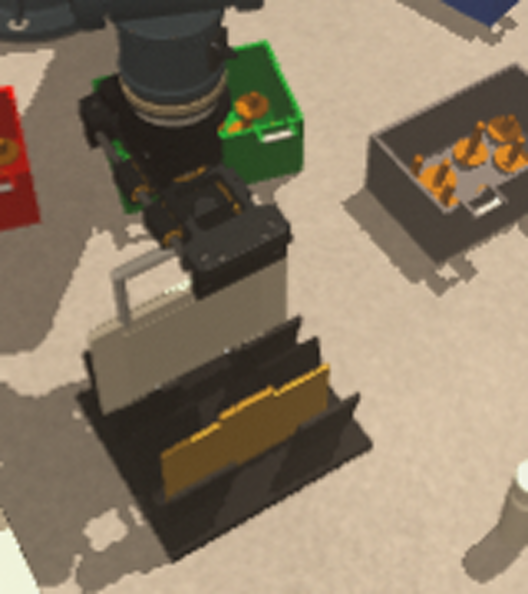

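The lid is seated in the bay and touching down. I'll lean it gently towards the robot-side wall, then let go.

Call:
move_arm(
  increments=[
    [[0,-0.15,0.02],[0,0,0],1],
    [[0,-0.15,0.02],[0,0,0],1],
    [[0,-0.15,0.02],[0,0,0],1],
    [[0,-0.15,0.03],[0,0,0],1],
    [[0,-0.15,0.03],[0,0,0],1],
    [[0,-0.15,0.03],[0,0,0],1],
    [[0,0,0],[0,0,0],1],
    [[0,0,0],[0,0,0],1],
  ],
)

```text
time_s: 13.48
position: [0.5437, -0.1986, 0.2054]
tcp_rot: [[0.158, 0.987, 0.014], [0.987, -0.158, -0.003], [-0.001, 0.014, -1.0]]
force: [0.9, 5.6, 19.4]
opening: 0.124
grasp_force: 30.0
```

Call:
move_arm(
  increments=[
    [[0,0,-0.05],[0,0,0],0.8],
    [[0,0,0],[0,0,0],0.7],
    [[0,0,0],[0,0,0],0.6],
    [[0,0,0],[0,0,0],0.5],
    [[0,0,0],[0,0,0],0.4],
    [[0,0,0],[0,0,0],0.2],
    [[0,0,0],[0,0,0],0],
    [[0,0,0],[0,0,0],0],
    [[0,0,0],[0,0,0],0],
    [[0,0,0],[0,0,0],0],
  ],
)

```text
time_s: 14.32
position: [0.5389, -0.1981, 0.2008]
tcp_rot: [[0.157, 0.988, -0.0], [0.988, -0.157, 0.0], [0.0, -0.0, -1.0]]
force: [0.2, 0.5, -0.4]
opening: 0.803
grasp_force: 0.1
```

Run:
```python
from h import *
s=read_state();p=np.array(s['position']);print(p,s['force'],s['opening'])
c=capture('side');d=capture('wrist')
a=cv2.resize(c['img'][160:340,240:400,::-1],None,fx=2.2,fy=2.2);b=d['img'][:,:,::-1][:396,100:540]
cv2.imwrite('pics/s6.png',np.hstack([a,b]))
```

```text
[ 0.53890969 -0.19812566  0.20077268] [ 0.22804679  0.45785276 -0.39320769] 0.802880473769816
```

View pics/s6.png

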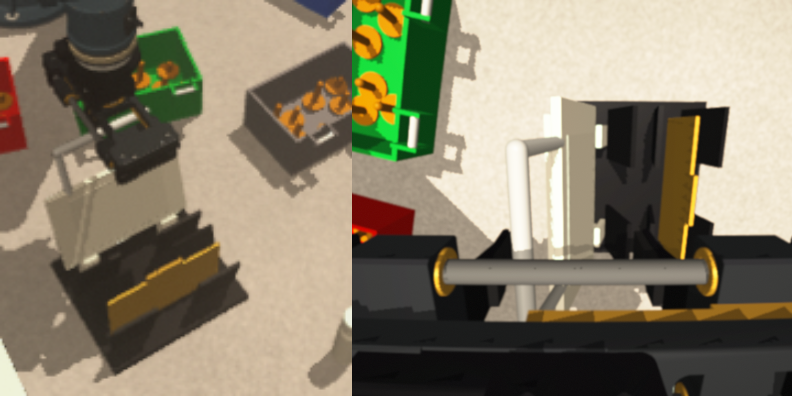

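Run:
```python
from h import *
c=capture('side');d=capture('wrist');e=capture('scene')
rs=[]
for n,k in(('side',c),('wrist',d),('scene',e)):
    for r in pinpoint(k,'lid')[:1]:
        px=np.array(r['xy'])*[640,400];print(n,r['confidence'],px.round(1));rs.append(ray(k,px))
A=sum(np.eye(3)-np.outer(v,v) for _,v in rs);b=sum((np.eye(3)-np.outer(v,v))@o for o,v in rs)
P=np.linalg.solve(A,b);print(P,[np.linalg.norm(np.cross(P-o,v)).round(4) for o,v in rs])
# leg/bar corner: wrist crop (518,145)->(crop-352+100), side crop (60,158)
tri=lambda rr:np.linalg.solve(sum(np.eye(3)-np.outer(v,v) for _,v in rr),sum((np.eye(3)-np.outer(v,v))@o for o,v in rr))
# hook (far, +y): wrist (600,136) ; side (172,222)
print('hook+',tri([ray(d,(600-252,136)),ray(c,(172/2.2+240,222/2.2+160))]))
print('bar corner wrist ray at z .2,.22', onz(d,(518-252,147),.2),onz(d,(518-252,147),.22))
a=np.radians(-9);X=np.array([np.cos(a),np.sin(a),0]);Y=np.array([-np.sin(a),np.cos(a),0]);h=np.array([.568,-.203,0])
print('expected hook end',(proj(c,[h+.06*Y+[0,0,.015],h-.06*Y+[0,0,.015],h-.03*X-.09*Y+[0,0,.084],h+.03*X-.09*Y+[0,0,.084]])-[240,160])*2.2)
print((proj(d,[h+.06*Y+[0,0,.015],h-.06*Y+[0,0,.015]])+[252,0]), (np.array(P)-h)@X)
im=cv2.resize(d['img'][90:270,160:400,::-1],None,fx=3,fy=3,interpolation=cv2.INTER_CUBIC);cv2.imwrite('pics/w7.png',im)
```

```text
side 0.84 [295.6 270.7]
wrist 0.78 [339.1 187.5]
scene 0.74 [283.7 250.1]
[ 0.55675491 -0.20340828  0.02585796] [np.float64(0.0045), np.float64(0.0008), np.float64(0.0037)]
hook+ [ 0.57676392 -0.1403503   0.04259675]
bar corner wrist ray at z .2,.22 [ 0.51520719 -0.131847    0.2       ] [ 0.51945684 -0.13091495  0.22      ]
expected hook end [[169.05722023 234.75819338]
 [ 91.67576772 275.37670914]
 [ 55.70966565 241.12184758]
 [ 77.32355528 276.92730727]]
[[599.76329825 136.33476675]
 [597.78120331 228.30923219]] -0.011042773873675568
```

View pics/w7.png

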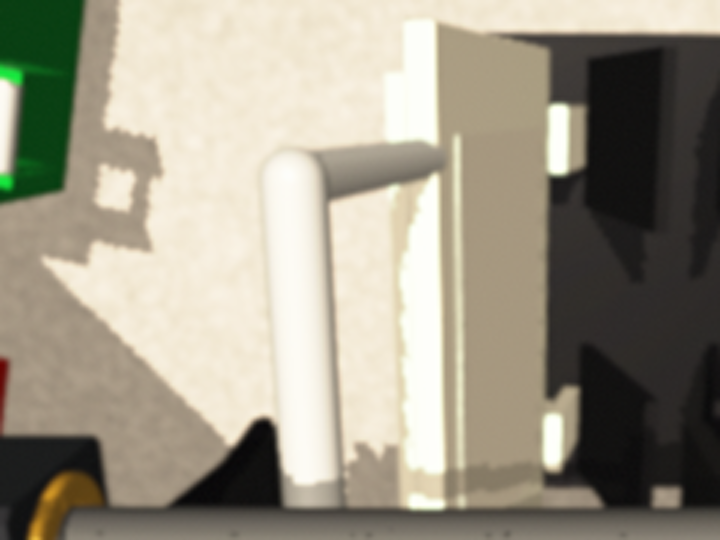

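The network origin triangulates to 11 mm off the bay's middle at z = 26 mm, and the hook ends fall on the predicted pixels. So the hooks are on the floor with the lid leaning about 14°. Backing off upwards.

Call:
move_arm(
  increments=[
    [[0,0,0],[0,0,0],0],
    [[0,0,0],[0,0,0],0],
    [[0,0,0],[0,0,0],0],
    [[0,0,0],[0,0,0],0],
    [[0,0,-0.15],[0,0,0],0],
    [[0,0,-0.2],[0,0,0],0],
    [[0,0,-0.25],[0,0,0],0],
    [[0,0,-0.3],[0,0,0],0],
    [[0,0,-0.3],[0,0,0],0],
    [[0,0,-0.4],[0,0,0],0],
    [[0,0,-0.5],[0,0,0],0],
    [[0,0,-0.5],[0,0,0],0],
    [[0,0,-0.5],[0,0,0],0],
    [[0,0,-0.5],[0,0,0],0],
    [[0,0,0],[0,0,0],0],
    [[0,0,0],[0,0,0],0],
    [[0,0,0],[0,0,0],0],
    [[0,0,0],[0,0,0],0],
  ],
)

```text
time_s: 16.22
position: [0.5384, -0.1977, 0.3079]
tcp_rot: [[0.157, 0.988, -0.002], [0.988, -0.157, 0.001], [0.001, -0.002, -1.0]]
force: [-1.3, -1.1, 0.0]
opening: 0.999
grasp_force: 0.0
```

Run:
```python
from h import *
s=read_state();p=np.array(s['position']);print(p,s['force'],s['opening'])
c=capture('side');d=capture('wrist');e=capture('scene');rs=[]
for k in (c,d,e):
    for r in pinpoint(k,'lid')[:1]:
        px=np.array(r['xy'])*[640,400];print(r['confidence'],px.round());rs.append(ray(k,px))
P=np.linalg.lstsq(sum(np.eye(3)-np.outer(v,v) for _,v in rs),sum((np.eye(3)-np.outer(v,v))@o for o,v in rs),rcond=None)[0];print(P)
a=cv2.resize(c['img'][160:340,240:400,::-1],None,fx=2.2,fy=2.2);b=d['img'][:,:,::-1][:396,100:540]
cv2.imwrite('pics/s8.png',np.hstack([a,b]))
```

```text
[ 0.5383644  -0.19774294  0.30794553] [-1.30528783 -1.06601204  0.02451298] 0.9990618261014026
0.59 [296. 273.]
0.67 [336. 170.]
0.92 [285. 250.]
[ 0.55643484 -0.20040059  0.01220991]
```

View pics/s8.png

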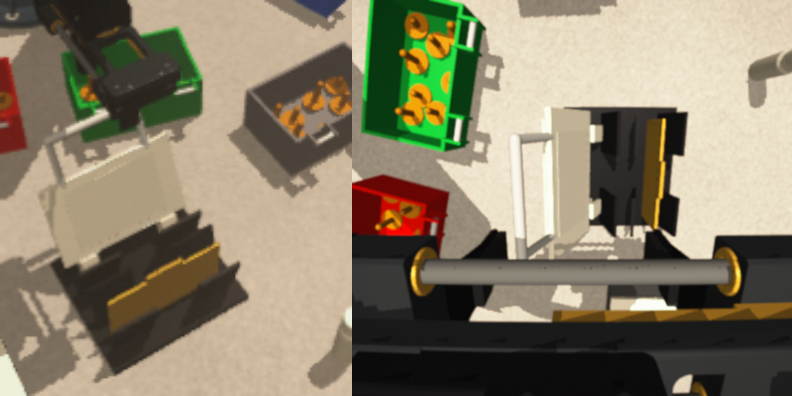

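The lid stands free in the bay, leaning against the robot-side wall, with the gripper clear above it. Handing in.

```bash
python3 -c "
from rig import *
print(hand_in())"
```

```text
the job is handed in; nothing more can be done
None
```

I swung the lid up to vertical, lifted it off its pins and left it standing free, handle up, in the rack's empty bay. The arm never went near the parts box. I handed the job in at about 16 s; the hand-in call returned no verdict.

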